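# Clear the sloping shelf and rack the shoe lasts

### The job

Take the bench brush and sweep all the wood offcuts off the empty sloping shelf into the scrap bin at its end, then stand the brush back on the middle of its rubber mat. Then set every shoe last on the shelf, sole flat on the slope, pointing straight down it with the toe against the lip, and leave the other things on the bench alone.

Things in the scene. Friction and masses are not known exactly. Their poses are not given: they have to be found in the camera images.
- shelf: Low white shelf whose deck slopes 0.26 rad down towards the robot. Deck 360 mm long (y) by 130 mm deep along the slope; its low edge is 50 mm, its high edge 83 mm above the table. Along the low edge runs an aluminium lip, 15 mm above the deck, 8 mm thick; both ends and the high side are open. Origin: on the table under the middle of the deck. Fixed.
- deck (a point): Point on the shelf's deck surface, at the middle of its length, at the inner face of the lip, 50 mm above the table. Its axes lie along the slope: x up the slope (away from the robot, deck from 0 to 130 mm), y along the shelf's length (deck from -180 to +180 mm), z the deck's normal (up, leaning to the robot).
- bin: Open red plastic scrap bin on the table, against one end of the shelf (left or right, it varies), its near wall just under the deck's end. 180 x 170 x 38 mm high outside, walls 4 mm, 170 mm along the shelf's length (y). Origin: centre of its underside. Fixed.
- mat: Black rubber mat, 140 x 80 x 4 mm, on the table at the shelf's other end: the brush's place. Origin: centre of its underside; x is its long side. Fixed.
- brush: Bench brush standing on its bristles, 125 mm tall, about 160 g, rigid. Head 110 mm long (x) by 40 mm (y), bristles and wooden block to 50 mm high; above it an upright pale wooden grip in the middle, 40 mm (x) by 24 mm (y), from 50 to 125 mm. Origin: centre of the bristles' underside; z up through the grip. It starts on the mat with its length within 0.3 rad of the mat's x.
- scrap1: Heel-block offcut of pale wood, block 30 x 22 x 18 mm high, about 18 g, lying on the deck at the start; it stays on the slope by friction. Origin: centre of its underside as it starts. 2 to 4 of the four offcuts are present, the others absent.
- scrap2: Heel-block offcut of pale wood, cube 24 mm, about 18 g, lying on the deck at the start; it stays on the slope by friction. Origin: centre of its underside as it starts. 2 to 4 of the four offcuts are present, the others absent.
- scrap3: Heel-block offcut of pale wood, short cylinder, 30 mm across, 20 mm high, about 18 g, lying on the deck at the start; it stays on the slope by friction. Origin: centre of its underside as it starts. 2 to 4 of the four offcuts are present, the others absent.
- scrap4: Heel-block offcut of pale wood, block 34 x 20 x 16 mm high, about 18 g, lying on the deck at the start; it stays on the slope by friction. Origin: centre of its underside as it starts. 2 to 4 of the four offcuts are present, the others absent.
- last1: Child's shoe last of green plastic, 0.26 kg, 150 x 52 x 82 mm tall. Origin: centre of its flat sole; x points from toe (-75 mm) to heel (+75), z up. Its upright cone, to grip, is 34 mm wide (y), flat-sided, x = +8 to +66 mm, 30 to 82 mm above the sole. Starts on the table, toe to the robot within 0.7 rad. Three or four of the four are present. Does not slide on the slope.
- last1_toe (a point): The tip of last1's toe at sole level (x = -75 mm of the last).
- last2: Child's shoe last of green plastic, 0.26 kg, 150 x 52 x 82 mm tall. Origin: centre of its flat sole; x points from toe (-75 mm) to heel (+75), z up. Its upright cone, to grip, is 34 mm wide (y), flat-sided, x = +8 to +66 mm, 30 to 82 mm above the sole. Starts on the table, toe to the robot within 0.7 rad. Three or four of the four are present. Does not slide on the slope.
- last2_toe (a point): The tip of last2's toe at sole level (x = -75 mm of the last).
- last3: Child's shoe last of green plastic, 0.26 kg, 150 x 52 x 82 mm tall. Origin: centre of its flat sole; x points from toe (-75 mm) to heel (+75), z up. Its upright cone, to grip, is 34 mm wide (y), flat-sided, x = +8 to +66 mm, 30 to 82 mm above the sole. Starts on the table, toe to the robot within 0.7 rad. Three or four of the four are present. Does not slide on the slope.
- last3_toe (a point): The tip of last3's toe at sole level (x = -75 mm of the last).
- last4: Child's shoe last of green plastic, 0.26 kg, 150 x 52 x 82 mm tall. Origin: centre of its flat sole; x points from toe (-75 mm) to heel (+75), z up. Its upright cone, to grip, is 34 mm wide (y), flat-sided, x = +8 to +66 mm, 30 to 82 mm above the sole. Starts on the table, toe to the robot within 0.7 rad. Three or four of the four are present. Does not slide on the slope.
- last4_toe (a point): The tip of last4's toe at sole level (x = -75 mm of the last).
- whetstone: Dark whetstone, 100 x 45 x 22 mm. A bystander, to be left alone. Origin: on it, at its middle or underside.
- tack_tin: Small brass tin, 60 mm across, 45 mm high. A bystander, to be left alone. Origin: on it, at its middle or underside.
- hammer: Hammer lying beyond the shelf. A bystander, to be left alone. Origin: on it, at its middle or underside.
- glue_jar: Amber jar, 64 mm across, 85 mm high, beyond the shelf. A bystander, to be left alone. Origin: on it, at its middle or underside.
- screwdriver: Screwdriver lying on the table. A bystander, to be left alone. Origin: on it, at its middle or underside.
- tape_roll: Roll of paper tape, 90 mm across, 25 mm high. A bystander, to be left alone. Origin: on it, at its middle or underside.
Mind the look-alikes: they are no part of the job. What is shaped like the brush but purple is not meant.

How it is judged (in metres and radians):
On the way, in this order (a step that is already met when the one before it is completed fails the run):
1. the brush is lifted in the gripper (contact force between the fingers and brush above 0.5 N and height (world z) of brush above 0.03 m), for 0.2 s.
2. all offcuts are in the bin while the brush is held, the shelf still without lasts (contact force between the fingers and brush above 0.5 N and x of scrap1 in the frame of bin between -0.09 and 0.09 m and y of scrap1 in the frame of bin between -0.085 and 0.085 m and height (world z) of each of scrap1, scrap2, scrap3, scrap4, last1, last2, last3, last4 below 0.04 m and x of scrap2 in the frame of bin between -0.09 and 0.09 m and y of scrap2 in the frame of bin between -0.085 and 0.085 m and x of scrap3 in the frame of bin between -0.09 and 0.09 m and y of scrap3 in the frame of bin between -0.085 and 0.085 m and x of scrap4 in the frame of bin between -0.09 and 0.09 m and y of scrap4 in the frame of bin between -0.085 and 0.085 m), for 0.2 s.
3. the brush stands on its mat, let go (horizontal distance between brush and mat below 0.03 m and angle between brush's own z axis and vertical below 0.1 rad and height (world z) of brush below 0.012 m and not (contact force between the fingers and brush above 0.5 N)), for 0.2 s.
4. every last sits on the shelf, toe to the lip (x of each of last1_toe, last2_toe, last3_toe, last4_toe in the frame of deck below 0.012 m and y of last1 in the frame of deck between -0.165 and 0.165 m and z of last1 in the frame of deck between -0.006 and 0.006 m and angle between the z axis of each of last1, last2, last3, last4 and the z axis of deck, either way round below 0.08 rad and angle between the x axis of each of last1, last2, last3, last4 and the x axis of deck, either way round below 0.2 rad and y of last2 in the frame of deck between -0.165 and 0.165 m and z of last2 in the frame of deck between -0.006 and 0.006 m and y of last3 in the frame of deck between -0.165 and 0.165 m and z of last3 in the frame of deck between -0.006 and 0.006 m and y of last4 in the frame of deck between -0.165 and 0.165 m and z of last4 in the frame of deck between -0.006 and 0.006 m), for 0.2 s.
At the end, for the whole second after the job is handed in: Offcuts in the bin; brush upright on its mat, centres within 30 mm; every last on the deck, sole flat on it (6 mm, 0.08 rad), within 0.2 rad of straight down the slope, its middle at least 15 mm inside the deck's ends, toe within 12 mm of the lip; all at rest (all of step 4 and x of scrap1 in the frame of bin between -0.09 and 0.09 m and y of scrap1 in the frame of bin between -0.085 and 0.085 m and height (world z) of each of scrap1, scrap2, scrap3, scrap4 below 0.04 m and x of scrap2 in the frame of bin between -0.09 and 0.09 m and y of scrap2 in the frame of bin between -0.085 and 0.085 m and x of scrap3 in the frame of bin between -0.09 and 0.09 m and y of scrap3 in the frame of bin between -0.085 and 0.085 m and x of scrap4 in the frame of bin between -0.09 and 0.09 m and y of scrap4 in the frame of bin between -0.085 and 0.085 m and horizontal distance between brush and mat below 0.03 m and angle between brush's own z axis and vertical below 0.1 rad and height (world z) of brush below 0.012 m and linear speed of each of last1, last2, last3, last4, scrap1, scrap2, scrap3, scrap4, brush below 0.02 m/s); the robot touches nothing.
It fails at once if a bystander on the bench is moved more than 30 mm (distance of any of whetstone, tack_tin, hammer, glue_jar, screwdriver, tape_roll from where it was at the start of the episode above 0.03 m).
Of scrap1, scrap2, scrap3, scrap4 only 2 to 4 are there at a start; the rules pass over those that are not, and their reading is None.
Of last1, last2, last3, last4 only 3 to 4 are there at a start; the rules pass over those that are not, and their reading is None.
At some moment in a run one of last1, last2, last3, last4 may be knocked a few centimetres aside while the robot is not near it.
It also fails if it takes over 200 s, if anything falls off the work surface, if the arm or the gripper's body presses on something with over 40 N, if the wrist force passes 120 N, or if a joint passes its speed limit or range.

### The arm

A 6-joint arm with a two-finger parallel gripper is mounted at the origin on the work surface. World frame = base frame: x ahead of the robot, y to its left, z up, the work surface at z = 0. Lengths are in mm, angles in rad, forces in N, time in s.
With the tool pointing down it reaches from about 350 to 975 mm from the base axis. Payload 7.1 kg.
Tool frame: the origin (TCP) lies midway between the tips of the shut fingers; the grasp point (between the pads) lies ctrl.tcp_to_grasp behind it (ctrl.tcp_to_grasp is the distance from the TCP to the grasp point, in mm); z points along the fingers, y is the direction in which the jaws open and shut (so a half turn about z gives the same grasp; the last joint's range is limited). The gripper opens to 88 mm and grips with 3 to 60 N. Pads are 20 mm wide; open, the fingers measure 115 mm over their backs; the gripper's body (75 mm by 178 mm) begins 61 mm behind the grasp point.
Start: joints at [-1.231, 0.423, 1.63, -0, 1.089, -0.019], TCP at [219.486, -585.176, 222.675] pointing down, gripper open.
Joint ranges: [-3, 3], [-0.9, 2.11], [0.09, 2.58], [-1.31, 4.45], [0.11, 2.69], [-2.54, 2.54]. Speed limits (rad/s): [2.39, 2.39, 3.01, 3.14, 3.14, 3.14].

### API

Orientations are given as a rotation vector (axis times angle).
In Python, from workcell import ctrl gives the robot as it stands.
- The arm moves only by the tool play_rows, never from a script. Its argument "increments" is text: rows parted by semicolons, each of 5 numbers parted by spaces: the opening, from 0 (shut) to 1 (fully open), then the shift along the world's x, y, z in m, then the turn about the world's z in degrees. A call has 1 to 20 rows; each row shifts and turns the commanded pose from where the row before left it; what a row does not reach is not made up. A row lasts 1/10 s, in which the tool goes at most 50 mm and 8.59 degrees, less where a joint would pass 70% of its speed; a pose out of reach is approached as far as the arm can. A call is refused whole if a number of a shift passes 0.05 or a number of a turn 8.59, either way. A call with a gripper value outside its range is refused whole. The fingers move at their own pace and stop on an object; the grip force is fixed at half the most. Time passes only in rows, so rows that do not move let the fingers close. It gives the time, the measured TCP pose, the force and the opening at its end, in the units of the state.
- ctrl.get_obs(): the state, without advancing time (a new reading comes with each control period).
- ctrl.get_image(name): name is "scene" or "top"; returns a dict with "img" (384x512x3 uint8, red, green, blue), "range_z" (384x512 float32, mm along the optical axis (not along the pixel's ray), 0 where there is no reading), "vertical_fov" (degrees; the focal length in pixels is half the picture's height over the tangent of half this angle, whatever the lens; pixels are square), "cx", "cy" (the principal point, pixels), "origin" and "attitude" of the camera in the world. Camera axes: x right, y down, z forward; pixel columns grow to the right and rows downward; lengths in mm; the calibration is good to about 2 mm. A picture is of the moment at which its call begins.
- ctrl.close_job(): hands the job in, once; it reports no verdict.
The state is a dict: "t": time; "qpos": joint angles; "qvel": joint speeds; "joint_torque": joint torques, N m; "ee_pos": TCP position; "orientation": TCP orientation; "ft_force": force on the tool from outside, world axes, zero at the start; "moment": the same for the moment, N m; "width": finger opening in mm.
Only numpy, scipy, OpenCV 4.12 (cv2) and the standard library are available. Lean on these libraries where they do the work, as an engineer would, in place of code of your own. Each camera call takes 0.05 s, during which the arm holds its last target. There are 200 camera calls.

## Working session

There is one attempt and no reset: what is moved stays moved. The work goes in short steps, Python scripts to look and compute and a tool call to move; the robot and the scene stay as the last step left them, time stands still between calls to the robot, and variables do not carry over. Pictures are saved under pics/ and viewed, on a budget of 14 in all, crops included, one or two more only if the job needs it, and the job is handed in when it is done.

Besides the shell and the picture viewer there is one more tool, called after ">>>" as name(argument=value, ...) on one line, values as JSON. play_rows: Moves the arm, as the interface text tells. Its arguments: {"type":"object","properties":{"increments":{"type":"string"}},"required":["increments"]}

```bash
mkdir -p pics; ls; cat > h.py <<'E'
import numpy as np, cv2
from scipy.spatial.transform import Rotation as R
from workcell import ctrl
def grab(n):
    d=ctrl.get_image(n); return d
def geom(d):
    f=d["img"].shape[0]/2/np.tan(np.radians(d["vertical_fov"])/2)
    a=np.array(d["attitude"],float)
    M=R.from_rotvec(a).as_matrix() if a.size==3 else a.reshape(3,3)
    return f,M,np.array(d["origin"],float)
def cloud(d):
    f,M,o=geom(d); h,w=d["range_z"].shape
    u,v=np.meshgrid(np.arange(w),np.arange(h)); z=d["range_z"]
    P=np.stack([(u-d["cx"])/f*z,(v-d["cy"])/f*z,z],-1)@M.T+o
    P[z==0]=np.nan; return P
def ray(d,u,v,zp):
    f,M,o=geom(d); r=M@np.array([(u-d["cx"])/f,(v-d["cy"])/f,1.]); return o+r*(zp-o[2])/r[2]
def save(d,name,crop=None,s=1):
    im=d["img"][...,::-1]
    if crop: im=im[crop[1]:crop[3],crop[0]:crop[2]]
    cv2.imwrite("pics/"+name,cv2.resize(im,None,fx=s,fy=s,interpolation=cv2.INTER_CUBIC))
E
python3 - <<'E'
from h import *
print(ctrl.get_obs(), ctrl.tcp_to_grasp)
for n in("top","scene"):
    d=grab(n); save(d,n+"0.png",s=1.5); print(n,d["origin"],d["attitude"],d["vertical_fov"],d["cx"],d["cy"],(d["range_z"]>0).mean())
    np.save(n+"0.npy",d,allow_pickle=True)
E
```

```text
pics
{'t': 0.0, 'qpos': array([-1.23100249e+00,  4.23837636e-01,  1.63066706e+00, -2.49428113e-05,
        1.08856937e+00, -1.89655337e-02]), 'qvel': array([-9.37054385e-04,  9.01761639e-04, -2.91687813e-05, -4.15880890e-04,
        5.23789919e-04,  1.92451942e-03]), 'joint_torque': array([-2.24984688e-03, -5.44630909e+01, -2.73666430e+01,  6.41342998e-02,
        2.27417483e-02, -7.80789492e-05]), 'ee_pos': array([ 219.30466559, -584.68846793,  221.91269462]), 'orientation': array([-3.08974568e+00, -5.60278195e-01,  4.05751403e-04]), 'ft_force': array([-0.30162525,  0.94630899,  0.7257457 ]), 'moment': array([0.05337097, 0.0031113 , 0.02485732]), 'width': 87.46951071534086} 18.700000000000003
top [ 316.20379738   -1.99194345 1170.78671591] [-2.160316    2.05167973 -0.21139167] 56.60673937531488 255.2310678672661 191.3188738205438 0.9960683186848959
scene [1006.545191   -693.68936867 1076.72831121] [-2.38324091 -0.66614766  0.26184806] 46.406647692873285 260.33162725163675 191.67696393955927 0.9961395263671875
```

View pics/top0.png

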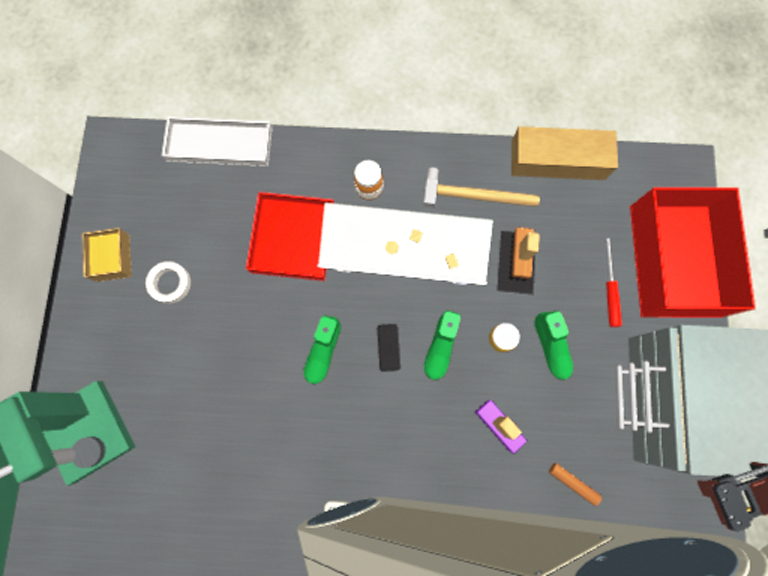

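View pics/scene0.png

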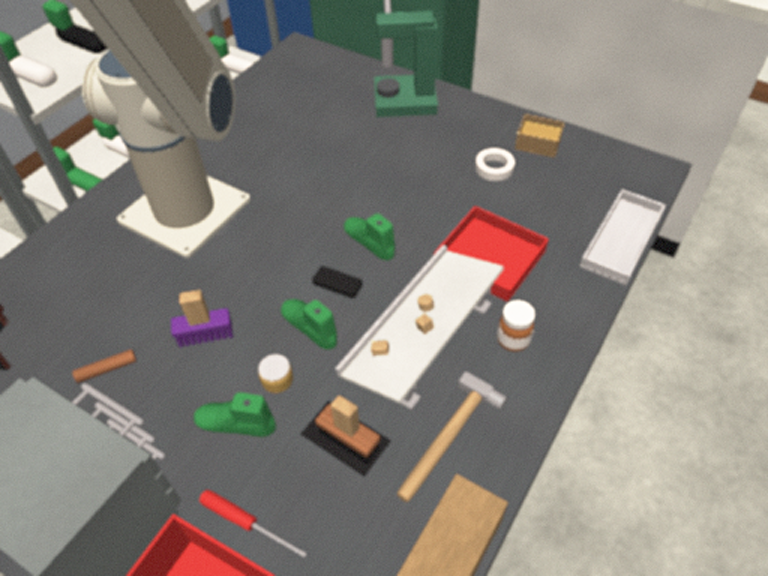

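Top picture (1.5x): the bench brush (orange head, pale grip) stands on the black mat at (523,255). The shelf is at (405,243), with three offcuts at (392,247), (417,236) and (452,260). The bin is at (290,237), and the green lasts are at (322,350), (443,345) and (555,345).
Brush look-alikes: the purple one at (500,427) and a brown stick at (575,484). I choose the orange one on the mat. I'll measure now and make the one close crop.

```bash
python3 - <<'E'
from h import *
d=np.load("top0.npy",allow_pickle=True).item(); P=cloud(d)
hsv=cv2.cvtColor(d["img"],cv2.COLOR_RGB2HSV); H,S,V=[hsv[...,i].astype(int) for i in range(3)]
uu,vv=np.meshgrid(np.arange(512),np.arange(384))
def roi(a,b,c,e): return (uu>a/1.5)&(uu<c/1.5)&(vv>b/1.5)&(vv<e/1.5)
def rect(m):
    p=P[m][:,:2].astype(np.float32); r=cv2.minAreaRect(p); return np.round(r[0],1),np.round(r[1],1),round(r[2],2)
X=P[...,0];Y=P[...,1];Z=P[...,2]
print("table z",np.nanmedian(Z[roi(350,420,450,480)]))
white=(S<40)&(V>170)&roi(300,195,505,295)
m=white&(Z>44)&(Z<95); p=P[m]; print("shelf",rect(m),p.min(0),p.max(0))
dm=white&(Z>52)&(Z<82)
A=np.c_[X[dm],Y[dm],np.ones(dm.sum())]; c,_,_,_=np.linalg.lstsq(A,Z[dm],rcond=None); print("plane",c,np.std(A@c-Z[dm]), "slope",np.hypot(*c[:2]),"dir",np.arctan2(c[1],c[0]))
red=((H<8)|(H>172))&(S>150)&(V>80)&roi(235,180,345,290)
print("bin",rect(red),"rim",rect(red&(Z>30)))
mat=(V<50)&roi(490,220,545,300); print("mat",rect(mat),np.nanmedian(Z[mat]))
br=(H>4)&(H<25)&(S>70)&roi(495,215,550,290)
print("brush all",rect(br)); 
for lo,hi in((30,70),(100,140)):
    k=br&(Z>lo)&(Z<hi); print(lo,k.sum(),rect(k),np.nanmedian(P[k],0))
pale=(H>10)&(H<28)&(S>40)&roi(325,205,490,283)&(Z>50)
n,l,st,ce=cv2.connectedComponentsWithStats(pale.astype(np.uint8))
for i in range(1,n):
    if st[i,4]>8: print("scrap",ce[i]*1.5,st[i,4],np.nanmedian(P[l==i],0),rect(l==i))
gr=(H>45)&(H<80)&(S>120)&roi(290,290,600,400)
n,l,st,ce=cv2.connectedComponentsWithStats(gr.astype(np.uint8))
for i in range(1,n):
    if st[i,4]<60: continue
    k=l==i; t=k&(Z>74); print("last",ce[i]*1.5,rect(k),"coneTop",rect(t),P[t].mean(0))
save(d,"crop0.png",(310,125,380,205),6)
E
```

```text
table z 0.4980779303705276
shelf (array([646.6, -27.5]), array([360.7, 138.4]), 86.67) [ 568.33919044 -210.83747842   44.68562454] [724.03251646 155.83183735  94.00713823]
plane [ 2.01816574e-01 -1.18278873e-02 -6.36861080e+01] 3.9577081183771603 slope 0.20216287655143694 dir -0.05854015237936468
bin (array([673.3, 234.3]), array([176.8, 195.1]), 85.76) rim (array([667. , 227.1]), array([170.3, 181.5]), 86.95)
mat (array([ 642.4, -269.3]), array([109.9,  38.6]), 19.32) 8.327763424135242
brush all (array([ 654.7, -299.3]), array([ 41.7, 138.1]), 70.26)
30 302 (array([ 646.6, -283.6]), array([ 40.1, 110. ]), 88.32) [ 627.38716694 -275.50677002   54.012529  ]
100 101 (array([ 646.9, -284.4]), array([23.9, 39.9]), 87.39) [ 644.29568466 -277.9638639   126.44436215]
scrap [415.47272727 235.14545455] 55 [658.64402683 -48.35105799  94.84869436] (array([660.4, -48.4]), array([21. , 23.9]), 66.58)
scrap [391.32786885 246.73770492] 61 [635.59688035   0.85392214  82.5917685 ] (array([635.6,   2.3]), array([27.6, 24.1]), 69.64)
scrap [450.91525424 260.23728814] 59 [ 614.15168416 -126.23862371   76.06522033] (array([ 615.6, -125.7]), array([32.5, 20.3]), 25.21)
last [441.1720517 345.5549273] (array([ 442.3, -117.4]), array([ 48.8, 152.7]), 74.86) coneTop (array([ 476.4, -125.3]), array([32.4, 57.9]), 76.69) [ 475.05022633 -125.04034572   82.15287275]
last [554.48991935 343.15120968] (array([ 453., -358.]), array([147.4,  38.3]), 25.48) coneTop (array([ 486.2, -345.1]), array([57.3, 35.6]), 18.54) [ 485.63137606 -343.52364301   81.73087981]
last [321.51584786 349.55942948] (array([417.4, 139.8]), array([ 46.7, 147.6]), 74.55) coneTop (array([452.2, 128.1]), array([34.5, 57.3]), 73.13) [451.49745014 127.504336    81.87140806]
```

View pics/crop0.png

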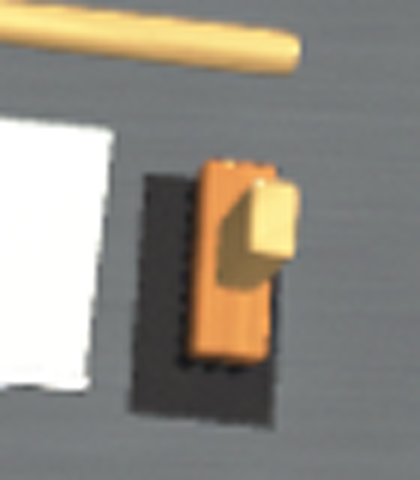

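```bash
python3 - <<'E'
from h import *
d=np.load("top0.npy",allow_pickle=True).item(); P=cloud(d)
f,M,o=geom(d)
print("mat",ray(d,344.75,175,4))
for u,v in((334.2,154.2),(331.7,193.3),(355.3,195.8)): print(ray(d,u,v,4))
hsv=cv2.cvtColor(d["img"],cv2.COLOR_RGB2HSV); S,V=hsv[...,1],hsv[...,2]
m=np.zeros(S.shape,bool); m[130:197,200:337]=1
m&=(S<40)&(V>150)&(P[...,2]>40)&(P[...,2]<100)
a=np.radians(-3.33); c0=np.array([646.6,-27.5])
q=P[m]; xs=(q[:,:2]-c0)@[np.cos(a),np.sin(a)]; ys=(q[:,:2]-c0)@[-np.sin(a),np.cos(a)]
for b in np.arange(-76,80,6):
    k=(xs>=b)&(xs<b+6)&(abs(ys)<170)
    if k.sum()>3: print(b+3,k.sum(),np.round(np.percentile(q[k,2],[10,50,90]),1))
for lo,hi in((-60,-20),(-20,20),(20,60)):
    k=(xs>lo)&(xs<hi); print(np.percentile(ys[k],[0,.5,99.5,100]))
# edges via contour + rays onto plane: corners
cnt=max(cv2.findContours(m.astype(np.uint8),0,1)[0],key=cv2.contourArea)
print(cv2.approxPolyDP(cnt,4,True).reshape(-1,2).tolist())
E
```

```text
mat [ 635.6136192  -283.09936245    4.        ]
[ 707.28696705 -247.13111718    4.        ]
[ 570.22979967 -239.61880712    4.        ]
[ 565.73103146 -318.16894037    4.        ]
-67 166 [61.6 64.2 66.5]
-61 113 [59.9 64.2 66.6]
-55 179 [49.3 51.6 55.1]
-49 201 [49.8 53.  55.8]
-43 205 [52.2 54.9 57.9]
-37 186 [53.2 56.3 58.8]
-31 202 [54.5 57.5 61.3]
-25 187 [56.9 59.4 62.8]
-19 174 [58.1 60.9 64.5]
-13 173 [59.6 63.  64.9]
-7 180 [61.2 64.1 67.3]
-1 189 [62.6 65.8 68.3]
5 201 [64.6 67.6 70.7]
11 188 [66. 69. 72.]
17 187 [67.4 70.3 73.2]
23 195 [69.1 71.9 75.5]
29 195 [70.9 73.6 76.7]
35 199 [72.3 75.4 78.7]
41 204 [73.7 76.8 79.9]
47 212 [75.7 78.7 81.7]
53 203 [77.8 80.4 83.3]
59 207 [78.9 81.8 85. ]
65 196 [80.4 83.3 85.9]
71 19 [81.4 82.9 83.9]
[-180.08828957 -177.82558658  178.66320674  180.37526326]
[-180.36255362 -178.17658544  178.46045875  180.36559077]
[-179.6248489  -177.91266377  177.96672149  180.30577022]
[[217, 136], [212, 177], [324, 189], [328, 147]]
```

>>> play_rows(increments="1 0 0.04 0.005 -5.6;1 0 0.05 0 -5.6;1 0 0.05 0 -5.6;1 0.01 0.045 0 -5.4;1 0.04 0.012 0 0;1 0.045 0.012 0 0;1 0.045 0.012 0 0;1 0.045 0.012 0 0;1 0.045 0.012 0 0;1 0.045 0.012 0 0;1 0.045 0.012 0 0;1 0.045 0.012 0 0;1 0.045 0.012 0 0;1 0.017 0.01 0 0;1 0 0 0 0;1 0 0 0 0")

```text
t: 1.7
ee_pos: [645.3, -282.0, 226.9]
orientation: [-3.141, 0.044, 0.003]
ft_force: [0.3, -0.7, 0.6]
width: 87.9
```

>>> play_rows(increments="1 0.0015 -0.002 -0.04 0;1 0 0 -0.04 0;1 0 0 -0.03 0;1 0 0 -0.03 0;1 0 0 -0.022 0;1 0 0 0 0;0 0 0 0 0;0 0 0 0 0;0 0 0 0 0;0 0 0 0 0;0 0 0 0 0;0 0 0 0 0;0 0 0 0 0;0 0 0 0 0")

```text
t: 3.1
ee_pos: [648.0, -284.1, 65.6]
orientation: [3.141, -0.045, -0.0]
ft_force: [0.6, -1.0, 0.9]
width: 27.2
```

>>> play_rows(increments="0 0 0 0 0;0 0 0 0 0;0 0 0 0 0;0 0 0 0 0")

```text
t: 3.5
ee_pos: [648.0, -284.2, 65.6]
orientation: [3.141, -0.045, 0.0]
ft_force: [-0.4, 0.2, -0.4]
width: 24.1
```

>>> play_rows(increments="0 0 0 0.04 0;0 0 0 0.04 0;0 0 0 0.02 0;0 0 0 0 0;0 0 0 0 0;0 -0.006 0.035 0 -0.6;0 -0.006 0.035 0 -0.6;0 -0.007 0.034 0 -0.5;0 0 0 0 0;0 0 0 -0.02 0;0 0 0 -0.007 0;0 0 0 -0.003 0;0 0 0 -0.003 0;0 0 0 -0.003 0;0 0 0 -0.003 0;0 0 0 0 0")

```text
t: 5.1
ee_pos: [627.8, -179.9, 128.7]
orientation: [-3.139, 0.092, 0.004]
ft_force: [-13.7, 6.7, 26.1]
width: 23.9
```

```bash
python3 - <<'E'
from h import *
d=grab("scene"); save(d,"s1.png",(190,140,350,320),4)
d=grab("top"); np.save("t1.npy",d,allow_pickle=True)
print(ctrl.get_obs()["ft_force"],ctrl.get_obs()["moment"])
E
```

```text
[-12.9500982    5.70793759  27.4273102 ] [1.35168244 1.59174582 0.23808712]
```

View pics/s1.png

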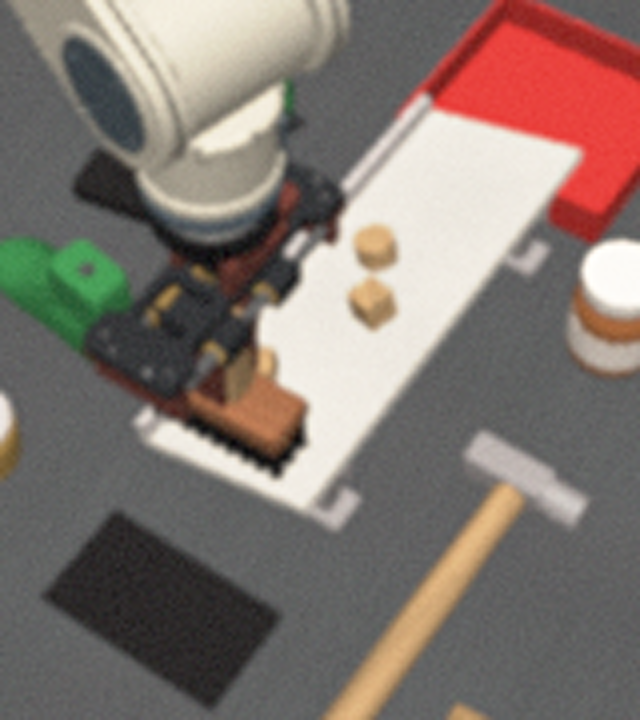

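```bash
cat >> h.py <<'E'
A0=np.radians(-3.33); C0=np.array([646.6,-27.5])
def shelf(p):
    q=np.asarray(p)[...,:2]-C0; return np.stack([q@[np.cos(A0),np.sin(A0)],q@[-np.sin(A0),np.cos(A0)],np.asarray(p)[...,2]],-1)
def headtilt(d,box):
    P=cloud(d); hsv=cv2.cvtColor(d["img"],cv2.COLOR_RGB2HSV).astype(int)
    m=(hsv[...,0]>6)&(hsv[...,0]<16)&(hsv[...,1]>110)&(hsv[...,2]>90)&(P[...,2]>40)
    k=np.zeros_like(m); k[box[1]:box[3],box[0]:box[2]]=1; m&=k
    q=shelf(P[m]); q=q[~np.isnan(q).any(1)]
    if len(q)<15: return len(q)
    for _ in range(6):
        A=np.c_[q[:,0],q[:,1],np.ones(len(q))]; c=np.linalg.lstsq(A,q[:,2],rcond=None)[0]; r=q[:,2]-A@c; s=max(2,r.std()); q=q[abs(r)<2*s]
    return len(q),np.round(c,3),round(r.std(),2),q.min(0).round(1),q.max(0).round(1)
E
python3 - <<'E'
from h import *
d=np.load("t1.npy",allow_pickle=True).item(); print("top",headtilt(d,(270,120,350,200)))
d=grab("scene"); print("scene",headtilt(d,(220,220,280,265)))
d0=np.load("scene0.npy",allow_pickle=True).item(); print("scene0",headtilt(d0,(200,270,270,320)))
E
```

```text
top 0
scene (217, array([6.10000e-02, 7.90000e-02, 1.36018e+02]), np.float64(2.19), array([ -23.9, -175.6,  117.3]), array([  42.9, -134.7,  129.6]))
scene0 (388, array([-8.0000e-03,  3.0000e-02,  6.2276e+01]), np.float64(1.86), array([ -37.7, -280.3,   49.8]), array([  72.2, -239.8,   58.2]))
```

>>> play_rows(increments="0 0 0 0.004 0;0 0.01 0 0.0025 0;0 0 0 0 0;0 0 0 0 0;0.6 0 0 0 0;0.6 0 0 0 0;0.6 0 0 0 0;0.6 0 0 0 0;0.6 0 0 0.004 0;0.6 0 0 0 0;0.6 0 0 0 0")

```text
t: 6.35
ee_pos: [639.2, -180.2, 137.6]
orientation: [3.14, -0.092, 0.001]
ft_force: [0.3, -0.4, -0.1]
width: 52.6
```

```bash
python3 - <<'E'
from h import *
d=grab("scene"); print("scene",headtilt(d,(220,220,280,270))); save(d,"s2.png",(190,180,310,300),4)
E
```

```text
scene (203, array([1.8500e-01, 8.3000e-02, 1.3138e+02]), np.float64(2.65), array([  -8.8, -175.2,  110. ]), array([  41.6, -135.6,  129.5]))
```

View pics/s2.png

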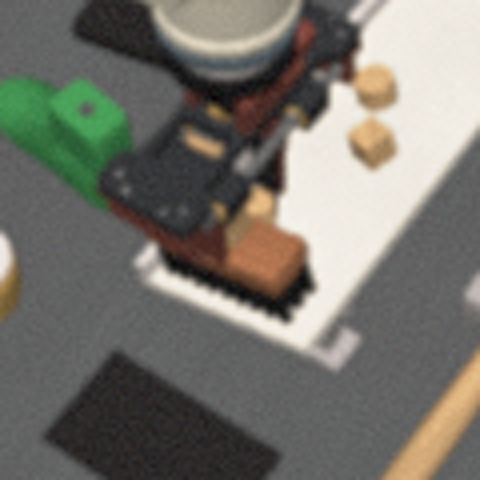

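>>> play_rows(increments="0.6 -0.017 0.001 0 0;0.6 0 0 -0.006 0;0.6 0 0 -0.006 0;0.6 0 0 0 0;0 0 0 0 0;0 0 0 0 0;0 0 0 0 0;0 0 0 0 0;0 0 0 0 0;0 0 0 0 0;0 0 0 0 0")

```text
t: 7.5
ee_pos: [622.0, -179.2, 125.2]
orientation: [-3.14, 0.092, -0.0]
ft_force: [0.3, 0.2, -1.1]
width: 23.9
```

```bash
python3 - <<'E'
from h import *
d=grab("scene"); print("scene",headtilt(d,(220,220,280,270))); print(ctrl.get_obs()["ft_force"],shelf(ctrl.get_obs()["ee_pos"]),ctrl.get_obs()["width"]);save(d,"s3.png",(190,180,310,300),4)
E
```

```text
scene (244, array([2.12000e-01, 1.33000e-01, 1.38114e+02]), np.float64(2.66), array([ -35.7, -174.6,  105.8]), array([  42.4, -134.8,  129.4]))
[ 5.29438024e-01 -1.11383801e-01  4.60284308e-04] [ -15.76329004 -152.84326935  125.16692064] 23.78419265474397
```

View pics/s3.png

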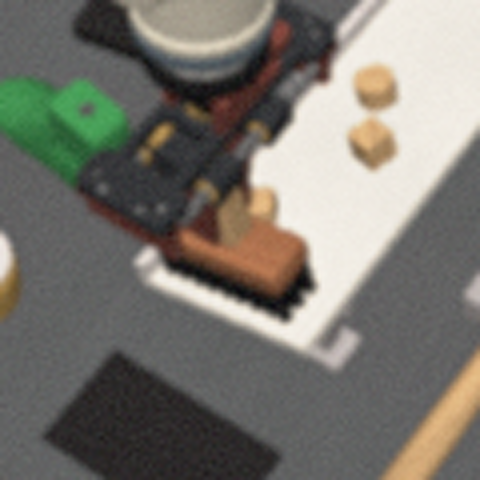

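>>> play_rows(increments="0 0 0 0.001 0;0 0.0012 0.02 0 0;0 0.0012 0.02 0 0;0 0.0012 0.02 0 0;0 0.0012 0.02 0 0;0 0.0012 0.02 0 0;0 0.0012 0.02 0 0;0 0.0012 0.02 0 0;0 0.0012 0.02 0 0")

```text
t: 8.45
ee_pos: [631.5, -18.5, 126.2]
orientation: [3.14, -0.092, -0.0]
ft_force: [-0.3, -0.2, -0.5]
width: 24.0
```

```bash
python3 - <<'E'
from h import *
d=grab("scene"); print(ctrl.get_obs()["ft_force"],shelf(ctrl.get_obs()["ee_pos"]),ctrl.get_obs()["width"]);save(d,"s4.png",(190,120,370,290),4)
E
```

```text
[-0.13476078  3.236878   -1.55592225] [-15.65618698  10.83448959 126.19746349] 23.951398410497216
```

View pics/s4.png

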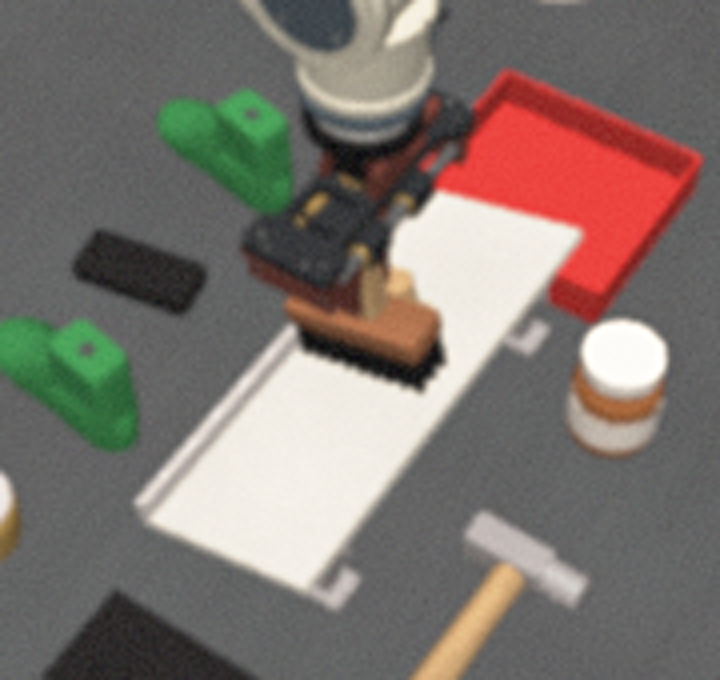

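>>> play_rows(increments="0 0.0012 0.02 0 0;0 0.0012 0.02 0 0;0 0.0012 0.02 0 0;0 0.0012 0.02 0 0;0 0.0012 0.02 0 0;0 0.0012 0.02 0 0;0 0.0012 0.02 0 0;0 0.0012 0.02 0 0;0 0.0012 0.02 0 0;0 0.0003 0.005 0 0;0 0 0 0 0;0 0 0 0.02 0;0 0 -0.035 0.02 0;0 0 -0.045 0 0;0 0 -0.045 0 0;0 0 -0.045 0 0")

```text
t: 10.1
ee_pos: [642.3, -6.6, 166.5]
orientation: [3.14, -0.092, 0.0]
ft_force: [0.4, -0.6, -1.1]
width: 24.0
```

```bash
python3 - <<'E'
from h import *
print(ctrl.get_obs()["ft_force"],shelf(ctrl.get_obs()["ee_pos"]),ctrl.get_obs()["width"])
a=grab("scene")["img"][100:300,190:370]; d=grab("top"); np.save("t2.npy",d,allow_pickle=True); b=d["img"][110:290,150:370]
a=cv2.resize(a,(400,444)); b=cv2.resize(b,(400,int(180*400/220)))
c=np.zeros((444,800,3),np.uint8); c[:,:400]=a; c[:b.shape[0],400:]=b; cv2.imwrite("pics/s5.png",c[...,::-1])
E
```

```text
[ 0.37712563 -0.63455825 -1.10477916] [ -5.49969594  20.59824442 166.51013539] 24.018446685790234
```

View pics/s5.png

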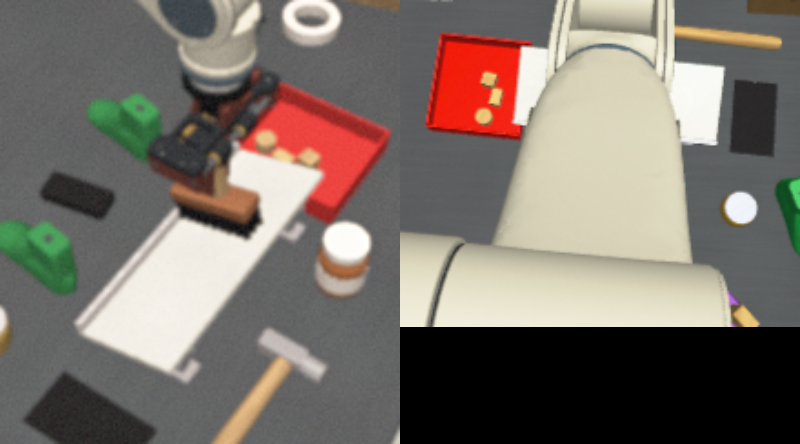

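```bash
python3 - <<'E'
from h import *
d=np.load("t2.npy",allow_pickle=True).item()
v=d["img"].max(2); m=(v<55).astype(np.uint8); m[:,:325]=0; m[:,366:]=0; m[:145]=0; m[205:]=0
n,l,st,ce=cv2.connectedComponentsWithStats(m); i=1+st[1:,4].argmax(); print(st[i],ce[i],ray(d,*ce[i],4))
p=np.array([ray(d,u,w,4)[:2] for w,u in np.argwhere(l==i)],np.float32); print(cv2.minAreaRect(p))
E
```

```text
[332 154  25  42 902] [343.96341463 174.58203991] [ 636.93734313 -280.45025776    4.        ]
((638.0787963867188, -280.5611572265625), (77.77132415771484, 137.34446716308594), 86.57443237304688)
```

>>> play_rows(increments="0 -0.003 -0.045 0 0;0 -0.003 -0.045 0 0;0 -0.003 -0.045 0 0;0 -0.003 -0.045 0 0;0 -0.003 -0.045 0 0;0 -0.003 -0.04 0 0;0 -0.002 -0.011 0 0;0 0 0 -0.02 0;0 0 0 0 0")

```text
t: 11.1
ee_pos: [620.7, -279.5, 143.7]
orientation: [-3.138, 0.093, 0.007]
ft_force: [-0.6, 1.5, -2.4]
width: 23.8
```

>>> play_rows(increments="0 -0.002 0 -0.03 0;0 0 0 -0.02 0;0 0 0 -0.01 0;0 0 0 -0.006 0;0 0 0 -0.002 0;0 0 0 0 0;0.4 0 0 0 0;0.6 0 0 0 0;1 0 0 0 0;1 0 0 0 0;1 0 0 0 0;1 0 0 0 0;1 0 0 0.02 0;1 0 0 0.04 0;1 0 0 0.05 0;1 0 0 0.03 0;1 -0.05 0 0 0;1 -0.05 0 0 0;1 -0.05 0 0 0")

```text
t: 13.0
ee_pos: [469.1, -279.9, 218.4]
orientation: [3.14, -0.09, 0.001]
ft_force: [-0.2, 0.4, 0.6]
width: 87.6
```

```bash
python3 - <<'E'
from h import *
d=grab("top"); P=cloud(d); np.save("t3.npy",d,allow_pickle=True)
hsv=cv2.cvtColor(d["img"],cv2.COLOR_RGB2HSV).astype(int);H,S,V=hsv[...,0],hsv[...,1],hsv[...,2];Z=P[...,2]
b=np.zeros(H.shape,bool); b[140:205,325:370]=1; br=b&(H>4)&(H<25)&(S>70)
for lo,hi in((30,70),(100,140)):
    k=br&(Z>lo)&(Z<hi); 
    if k.sum()>5: print(lo,k.sum(),cv2.minAreaRect(P[k][:,:2].astype(np.float32)),np.nanmedian(P[k],0),np.nanstd(Z[k]))
d2=grab("scene"); 
a=d2["img"][160:340,130:290]; a=cv2.resize(a,(427,480)); t=cv2.resize(d["img"][110:290,150:400],(373,269))
c=np.zeros((480,800,3),np.uint8); c[:,:427]=a; c[:269,427:]=t; cv2.imwrite("pics/s6.png",c[...,::-1])
gr=(H>45)&(H<80)&(S>120); gr[:190]=0
n,l,st,ce=cv2.connectedComponentsWithStats(gr.astype(np.uint8))
for i in range(1,n):
    k=l==i; t=k&(Z>74)&(Z<90)
    if t.sum()<30: continue
    print("last",ce[i],cv2.minAreaRect(P[k][:,:2].astype(np.float32)),"cone",cv2.minAreaRect(P[t][:,:2].astype(np.float32)))
E
```

```text
30 304 ((638.2433471679688, -278.5525817871094), (39.999088287353516, 111.10649871826172), 85.93095397949219) [ 619.08970075 -270.05566034   53.9001119 ] 5.062388050398209
100 138 ((637.7167358398438, -278.5679626464844), (24.481380462646484, 38.94034194946289), 88.13097381591797) [ 635.96837225 -275.4466675   128.05047076] 8.955798150853358
last [294.13225806 230.3483871 ] ((441.5438232421875, -118.65253448486328), (49.38267517089844, 152.08432006835938), 72.9845962524414) cone ((475.9404296875, -125.467529296875), (32.73818588256836, 57.717742919921875), 75.7545166015625)
last [214.33017378 233.00947867] ((417.8420715332031, 141.9569091796875), (53.08711242675781, 147.4603729248047), 75.46354675292969) cone ((452.2504577636719, 128.05270385742188), (33.84611511230469, 56.75735092163086), 73.78282165527344)
last [ 34.58951311 291.74606742] ((nan, nan), (0.0, 0.0), 0.0) cone ((258.55780029296875, 629.6312255859375), (37.83094787597656, 74.0569076538086), 76.16727447509766)
```

View pics/s6.png

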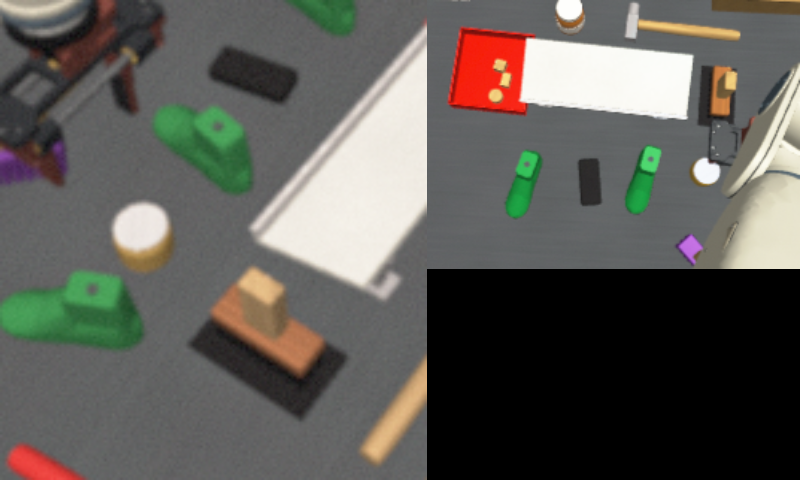

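>>> play_rows(increments="0.65 0 -0.035 0 7.5;0.65 0.001 -0.036 0 7.5;0.65 0 0 0 7.4;0.65 0 0 -0.03 0;0.65 0 0 -0.05 0;0.65 0 0 -0.04 0;0.65 0 0 -0.03 0;0.65 0 0 -0.028 0;0.65 0 0 0 0;0 0 0 0 0;0 0 0 0 0;0 0 0 0 0;0 0 0 0 0;0 0 0 0 0")

```text
t: 14.5
ee_pos: [472.7, -351.9, 41.9]
orientation: [3.096, 0.52, 0.003]
ft_force: [-0.2, 0.2, 7.3]
width: 34.2
```

>>> play_rows(increments="0 0 0 0 0;0 0 0 0.02 0;0 0 0 0.05 0;0 0 0 0.05 0;0 0 0 0.048 0;0 0.03 0.03 0 -5.6;0 0.031 0.031 0 -5.6;0 0.03 0.03 0 -5.6;0 0.031 0.03 0 -5.6;0 0.03 0.03 0 0;0 0.031 0.031 0 0;0 0.03 0.03 0 0;0 0 0 0 0;0 0 0 0 0")

```text
t: 15.9
ee_pos: [684.5, -138.3, 207.7]
orientation: [3.14, -0.088, -0.002]
ft_force: [-0.0, -0.9, -1.9]
width: 34.5
```

```bash
python3 - <<'E'
from h import *
o=ctrl.get_obs();print(o["ee_pos"],shelf(o["ee_pos"]),o["orientation"],o["width"],o["ft_force"])
d=grab("scene"); P=cloud(d); h=cv2.cvtColor(d["img"],cv2.COLOR_RGB2HSV).astype(int)
m=(h[...,0]>45)&(h[...,0]<80)&(h[...,1]>120)&(P[...,2]>100)&(P[...,0]>500)
q=shelf(P[m]); print(len(q),q.min(0),q.max(0)); 
for b in np.arange(-80,120,10):
    k=(q[:,0]>=b)&(q[:,0]<b+10)
    if k.sum()>3: print(b,k.sum(),q[k].min(0).round(),q[k].max(0).round())
E
```

```text
[ 684.48299335 -138.26231154  207.74714616] [  44.25285206 -108.37479378  207.74714616] [ 3.14023396e+00 -8.84959128e-02 -1.69541814e-03] 34.5391936980751 [-0.02471917 -0.93616059 -1.8510078 ]
541 [ -42.41948558 -152.32825221  171.71898253] [ 96.6670499  -95.77176223 384.98818687]
-40 7 [ -36. -134.  175.] [ -31. -130.  185.]
-30 12 [ -30. -136.  172.] [ -21. -131.  187.]
-20 13 [ -20. -137.  175.] [ -11. -133.  187.]
-10 11 [ -10. -136.  177.] [  -0. -133.  188.]
0 10 [   1. -136.  179.] [  10. -131.  187.]
10 8 [  10. -136.  176.] [  19. -132.  385.]
20 7 [  20. -140.  179.] [  29. -130.  380.]
30 7 [  31. -132.  177.] [  38. -129.  185.]
40 16 [  42. -133.  178.] [  50. -129.  197.]
50 35 [  50. -131.  177.] [  60. -124.  247.]
60 97 [  60. -133.  177.] [ 70. -96. 251.]
70 121 [  70. -152.  177.] [ 80. -98. 297.]
80 129 [  80. -128.  174.] [  90. -100.  250.]
90 66 [  90. -125.  176.] [  97. -104.  241.]
```

>>> play_rows(increments="0 0 0 -0.03 0;0 0 0 -0.03 0;0 0 0 -0.015 0;0 0 0 -0.005 0;0 0 0 0 0;0 0 0 -0.002 0;0 0 0 -0.001 0;0 0 0 0 0")

```text
t: 16.75
ee_pos: [685.2, -139.3, 126.1]
orientation: [3.14, -0.091, 0.002]
ft_force: [0.5, -0.0, -2.4]
width: 34.1
```

>>> play_rows(increments="0 0 0 -0.002 0;0 0 0 0 0;0 0 0 0 0;0.5 0 0 0 0;0.6 0 0 0 0;0.65 0 0 0 0;0.65 0 0 0 0;0.65 0 0 0 0;0.65 0 0 0 0")

```text
t: 17.65
ee_pos: [684.6, -139.1, 123.0]
orientation: [-3.14, 0.092, 0.0]
ft_force: [0.9, -0.4, -0.0]
width: 57.5
```

```bash
cat >> h.py <<'E'
def lastfit(d,lo,hi):
    """green points over the deck: in deck frame (x up slope,y',z normal) relative to inner lip"""
    P=cloud(d); h=cv2.cvtColor(d["img"],cv2.COLOR_RGB2HSV).astype(int)
    m=(h[...,0]>45)&(h[...,0]<80)&(h[...,1]>120)&(P[...,0]>540)&(P[...,2]>48)&(P[...,2]<230)
    q=shelf(P[m]); q=q[(q[:,1]>lo)&(q[:,1]<hi)]
    c,s=np.cos(.26),np.sin(.26); x=q[:,0]+58.7; z=q[:,2]-50
    return np.c_[x*c+z*s,q[:,1],-x*s+z*c]
E
python3 - <<'E'
from h import *
o=ctrl.get_obs();print(shelf(o["ee_pos"]),o["width"],o["ft_force"])
d=grab("scene"); D=lastfit(d,-175,-50); print(len(D),np.percentile(D,[1,50,99],axis=0).round(1))
t=D[(D[:,2]>76)&(D[:,2]<90)]; print("cone",cv2.minAreaRect(t[:,:2].astype(np.float32)),np.median(t,0),np.polyfit(t[:,0],t[:,2],1))
save(d,"s7.png",(190,160,330,300),4)
E
```

```text
[  44.46356368 -109.2504951   123.02171032] 57.483607508113295 [ 0.91594956 -0.42838565 -0.04244147]
404 [[  27.7 -140.4    4.7]
 [ 145.5 -124.4   32.5]
 [ 172.6  -98.1  117.4]]
cone ((141.15965270996094, -105.64990997314453), (18.654634475708008, 33.24891662597656), 41.352333068847656) [ 145.1104954  -105.61375455   80.60132535] [ -0.19277728 108.07121619]
```

View pics/s7.png

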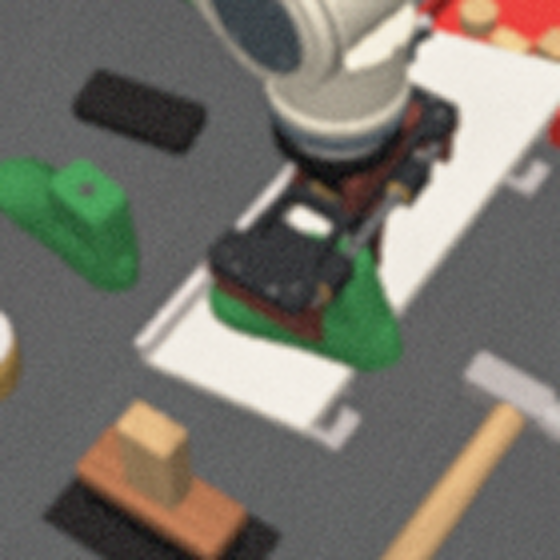

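>>> play_rows(increments="0.65 0 0 0.04 0;0.65 0 0 0.05 0;0.65 -0.03 0 0.04 0;0.65 -0.05 0 0.02 0;0.65 -0.05 0 0 0;0.65 -0.04 0 0 0")

```text
t: 18.3
ee_pos: [516.1, -139.1, 272.5]
orientation: [3.14, -0.091, 0.002]
ft_force: [-0.6, -0.9, 0.1]
width: 57.4
```

```bash
cat >> h.py <<'E'
def conefit(d,lo,hi):
    D=lastfit(d,lo,hi); t=D[(D[:,2]>72)&(D[:,2]<94)]
    for _ in range(5):
        A=np.c_[t[:,0],t[:,1],np.ones(len(t))]; c=np.linalg.lstsq(A,t[:,2],rcond=None)[0]; r=t[:,2]-A@c; t=t[abs(r)<max(3,2*r.std())]
    low=D[D[:,2]<25]
    print("n",len(D),"ext x",np.percentile(D[:,0],[0,1,99,100]).round(1),"low x",np.percentile(low[:,0],[0,1,99,100]).round(1),"zmin",D[:,2].min().round(1))
    r=cv2.minAreaRect(t[:,:2].astype(np.float32)); print("cone",len(t),np.round(r[0],1),np.round(r[1],1),round(r[2],1),"z",np.median(t[:,2]).round(1),"tilt",c[:2].round(3))
E
python3 - <<'E'
from h import *
o=ctrl.get_obs();print(shelf(o["ee_pos"]),o["width"])
conefit(grab("scene"),-175,-50)
d=grab("top"); conefit(d,-175,-50)
E
```

```text
[-123.7761445  -118.94292114  272.53850651] 57.38287259499397
n 891 ext x [ 18.4  26.8 157.7 159.8] low x [ 18.4  20.4 159.1 159.8] zmin 3.4
cone 159 [ 124.5 -112.3] [51.  29.4] 2.7 z 81.5 tilt [-0.021  0.04 ]
n 144 ext x [ 56.3  57.8 155.2 155.9] low x [ 56.3  56.3 145.2 145.7] zmin 14.8
cone 49 [123.7 -97.5] [45.8 14.4] 1.4 z 82.2 tilt [-0.054  0.033]
```

>>> play_rows(increments="0.65 0.05 -0.0025 0 0;0.65 0.05 0 0 0;0.65 0.045 0 -0.02 0;0.65 0.0183 0 -0.04 0;0.65 0 0 -0.05 0;0.65 0 0 -0.03 0;0.65 0 0 -0.015 0;0.65 0 0 0 0;0.65 0 0 0 0;0 0 0 0 0;0 0 0 0 0;0 0 0 0 0;0 0 0 0 0;0 0 0 0 0;0 0 0 0 0")

```text
t: 19.9
ee_pos: [682.2, -141.7, 118.2]
orientation: [3.14, -0.092, 0.003]
ft_force: [-2.3, 0.3, 7.0]
width: 34.1
```

>>> play_rows(increments="0 -0.003 0 -0.0007 0;0 -0.003 0 -0.0008 0;0 -0.003 0 -0.0008 0;0 0 0 0 0;0 0 0 0 0")

```text
t: 20.4
ee_pos: [676.3, -142.2, 117.3]
orientation: [3.139, -0.092, 0.014]
ft_force: [7.2, -0.2, 7.6]
width: 33.7
```

>>> play_rows(increments="0 -0.002 0 -0.0005 0;0 -0.002 0 -0.0005 0;0 0 0 0 0")

```text
t: 20.7
ee_pos: [675.7, -142.3, 118.0]
orientation: [3.139, -0.093, 0.026]
ft_force: [14.0, 1.1, 10.0]
width: 34.3
```

>>> play_rows(increments="0 0.002 0 0.001 0;0.65 0 0 0 0;0.65 0 0 0 0;0.65 0 0 0 0;0.65 0 0 0.04 0;0.65 0 0 0.05 0;0.65 -0.03 0.03 0.03 0;0.65 -0.04 0.03 0 0;0.65 -0.045 0.01 0 0")

```text
t: 21.6
ee_pos: [555.7, -71.1, 234.0]
orientation: [-3.14, 0.09, -0.002]
ft_force: [-0.4, -0.7, -0.2]
width: 57.1
```

```bash
cat >> h.py <<'E'
def tablelasts(d):
    P=cloud(d); h=cv2.cvtColor(d["img"],cv2.COLOR_RGB2HSV).astype(int)
    g=(h[...,0]>45)&(h[...,0]<80)&(h[...,1]>120)&(P[...,0]>330)&(P[...,0]<560)&(abs(P[...,1])<450)&(P[...,2]<95)
    n,l,st,_=cv2.connectedComponentsWithStats(g.astype(np.uint8))
    for i in range(1,n):
        if st[i,4]<100: continue
        k=l==i; q=P[k]; t=q[q[:,2]>76]
        r=cv2.minAreaRect(t[:,:2].astype(np.float32)); b=cv2.minAreaRect(q[:,:2].astype(np.float32))
        print("tl",len(q),"cone",np.round(r[0],1),np.round(r[1],1),round(r[2],1),"body",np.round(b[0],1),np.round(b[1],1),round(b[2],1))
E
python3 - <<'E'
from h import *
o=ctrl.get_obs();print(o["ee_pos"],o["width"])
d=grab("scene"); conefit(d,-175,-50); tablelasts(d)
d=grab("top"); tablelasts(d)
E
```

```text
[555.68463946 -71.09909119 233.97829156] 57.0822354963767
n 857 ext x [ 12.1  18.4 151.1 152.6] low x [ 12.1  14.4 151.8 152.6] zmin 4.5
cone 148 [ 118.4 -117.2] [30.6 50.3] 86.7 z 81.7 tilt [-0.007  0.047]
tl 212 cone [474.3 123.2] [12.5 29.5] 32.1 body [456.1 111.3] [64.3 36.5] 21.9
tl 673 cone [ 454.6 -112.4] [33.9 56. ] 77.9 body [ 418.7 -109.5] [ 40.3 143.5] 79.7
tl 632 cone [452.  127.8] [34.2 56.1] 75.0 body [418.1 141.5] [ 53.4 148.3] 75.7
```

>>> play_rows(increments="0.65 -0.04 -0.013 0 -4.4;0.65 -0.04 -0.013 0 -4.3;0.65 -0.036 -0.011 0 0;0.65 0 0 0 0;0.65 0 0 0 0")

```text
t: 22.2
ee_pos: [440.7, -110.3, 233.5]
orientation: [3.124, -0.331, 0.001]
ft_force: [-0.0, 0.4, -0.3]
width: 57.6
```

```bash
python3 - <<'E'
from h import *
o=ctrl.get_obs();print(o["ee_pos"],o["orientation"])
d=grab("scene"); tablelasts(d)
d=grab("top"); tablelasts(d)
E
```

```text
[ 440.70919419 -110.32526316  233.54277981] [ 3.12396526e+00 -3.31486976e-01  1.10176903e-03]
tl 585 cone [456.1 123.5] [34.5 54.9] 70.9 body [420.5 128.1] [ 37.9 141.7] 78.2
tl 665 cone [ 453.9 -112.2] [34.1 57.7] 77.7 body [ 419.2 -108.9] [ 41.9 145.2] 78.3
tl 629 cone [452.  128.1] [34.8 56.8] 72.5 body [418. 142.] [ 53.6 147.8] 75.9
```

>>> play_rows(increments="0.65 -0.004 0.003 -0.04 0;0.65 0 0 -0.05 0;0.65 0 0 -0.05 0;0.65 0 0 -0.03 0;0.65 0 0 -0.02 0;0.65 0 0 -0.001 0;0.65 0 0 0 0;0 0 0 0 0;0 0 0 0 0;0 0 0 0 0;0 0 0 0 0;0 0 0 0 0;0 0 0 0 0")

```text
t: 23.6
ee_pos: [437.3, -107.0, 43.2]
orientation: [3.124, -0.33, 0.003]
ft_force: [-1.3, -0.1, 7.9]
width: 34.1
```

>>> play_rows(increments="0 0 0 0.02 0;0 0 0 0.05 0;0 0 0 0.05 0;0 0 0 0.045 0;0 0.042 0.013 0 4.4;0 0.042 0.013 0 4.3;0 0.043 0.013 0 0;0 0.043 0.013 0 0;0 0.043 0.013 0 0;0 0.042 0.012 0 0;0 0 0 -0.02 0;0 0 0 -0.03 0;0 0 0 -0.02 0;0 0 0 -0.008 0;0 0 0 -0.002 0;0 0 0 0 0;0 0 0 0 0")

```text
t: 25.3
ee_pos: [692.2, -29.9, 128.3]
orientation: [3.14, -0.092, 0.002]
ft_force: [-0.2, 0.2, -2.0]
width: 33.9
```

>>> play_rows(increments="0 0 0 -0.002 0;0 0 0 0 0;0.5 0 0 0 0;0.6 0 0 0 0;0.65 0 0 0 0;0.65 0 0 0 0;0.65 0 0 0 0;0.65 0 0 0 0;0.65 -0.006 0 -0.004 0;0.65 0 0 -0.004 0;0.65 0 0 0 0;0 0 0 0 0;0 0 0 0 0;0 0 0 0 0;0 0 0 0 0;0 0 0 0 0;0 0 0 0 0")

```text
t: 27.0
ee_pos: [685.8, -29.8, 117.4]
orientation: [-3.14, 0.092, -0.0]
ft_force: [0.5, -0.4, -0.0]
width: 34.0
```

>>> play_rows(increments="0 -0.003 0 -0.0007 0;0 -0.003 0 -0.0008 0;0 -0.003 0 -0.0008 0;0 -0.002 0 -0.0005 0;0 0 0 0 0;0 0 0 0 0")

```text
t: 27.6
ee_pos: [677.1, -29.9, 115.8]
orientation: [-3.14, 0.092, -0.009]
ft_force: [5.5, 0.2, 1.3]
width: 34.0
```

>>> play_rows(increments="0 -0.002 0 -0.0005 0;0 0 0 0 0;0 0 0 0 0")

```text
t: 27.9
ee_pos: [676.7, -29.9, 116.2]
orientation: [-3.14, 0.092, -0.015]
ft_force: [8.8, 0.3, 1.5]
width: 33.5
```

>>> play_rows(increments="0 0.002 0 0.001 0;0.65 0 0 0 0;0.65 0 0 0 0;0.65 0 0 0 0;0.65 0 0 0.04 0;0.65 0 0 0.05 0;0.65 -0.03 0.02 0.01 0;0.65 -0.036 0.026 0 -4.3;0.65 -0.036 0.026 0 -4.2;0.65 -0.036 0.026 0 -4.2;0.65 -0.036 0.026 0 0;0.65 -0.036 0.026 0 0;0.65 -0.032 0.011 0 0;0.65 0 0 0 0;0.65 0 0 0 0")

```text
t: 29.4
ee_pos: [432.5, 131.4, 215.3]
orientation: [-3.111, 0.436, -0.001]
ft_force: [-0.1, -0.7, -0.1]
width: 57.3
```

```bash
python3 - <<'E'
from h import *
o=ctrl.get_obs();print(o["ee_pos"],o["orientation"])
d=grab("scene"); tablelasts(d); conefit(d,-170,-60); conefit(d,-50,50)
d=grab("top"); tablelasts(d); conefit(d,-170,-60); conefit(d,-50,50); np.save("t4.npy",d,allow_pickle=True)
E
```

```text
[432.50171273 131.38122883 215.32309724] [-3.11102411e+00  4.36421588e-01 -1.08941916e-03]
tl 576 cone [455.7 121.6] [32.1 54.4] 69.5 body [422.4 129.1] [ 39.5 137.6] 75.1
n 857 ext x [ 13.7  18.8 151.1 153.3] low x [ 13.7  14.7 152.5 153.3] zmin 5.2
cone 162 [ 118.5 -117.5] [30.9 50.4] 89.7 z 81.9 tilt [-0.042  0.05 ]
n 801 ext x [ 13.7  19.4 150.8 153. ] low x [ 13.7  16.6 151.7 153. ] zmin 2.5
cone 133 [119.1  -5. ] [30.4 50.4] 89.3 z 81.5 tilt [-0.031  0.086]
n 592 ext x [  4.9   8.4 142.4 150.3] low x [  4.9   5.4 124.1 149.9] zmin 12.5
cone 170 [ 113.2 -110.1] [31.9 55.5] 87.1 z 82.2 tilt [0.001 0.001]
n 566 ext x [  5.    8.1 142.  150.7] low x [ 5.   5.4 49.3 51.3] zmin 11.7
cone 166 [113.3   0.6] [33.6 52.7] 90.0 z 82.7 tilt [ 0.005 -0.028]
```

>>> play_rows(increments="0.65 0.004 0 -0.04 0;0.65 0 0 -0.05 0;0.65 0 0 -0.05 0;0.65 0 0 -0.02 0;0.65 0 0 -0.012 0;0.65 0 0 0 0;0.65 0 0 0 0;0 0 0 0 0;0 0 0 0 0;0 0 0 0 0;0 0 0 0 0;0 0 0 0 0;0 0 0 0 0")

```text
t: 30.8
ee_pos: [437.2, 131.4, 43.8]
orientation: [-3.11, 0.438, -0.002]
ft_force: [-1.8, -0.3, 8.3]
width: 34.1
```

>>> play_rows(increments="0 0 0 0.02 0;0 0 0 0.05 0;0 0 0 0.05 0;0 0 0 0.045 0;0 0.043 -0.008 0 4.3;0 0.043 -0.009 0 4.2;0 0.043 -0.009 0 4.2;0 0.044 -0.009 0 0;0 0.044 -0.009 0 0;0 0.043 -0.008 0 0;0 0 0 -0.02 0;0 0 0 -0.03 0;0 0 0 -0.02 0;0 0 0 -0.008 0;0 0 0 -0.003 0;0 0 0 0 0;0 0 0 0 0")

```text
t: 32.5
ee_pos: [697.0, 79.3, 127.7]
orientation: [-3.14, 0.091, -0.002]
ft_force: [0.2, -0.1, -2.1]
width: 34.1
```

>>> play_rows(increments="0 0 0 -0.002 0;0 0 0 0 0;0.5 0 0 0 0;0.6 0 0 0 0;0.65 0 0 0 0;0.65 0 0 0 0;0.65 0 0 0 0;0.65 0 0 0 0;0.65 -0.005 0 -0.004 0;0.65 0 0 -0.004 0;0.65 0 0 0 0;0 0 0 0 0;0 0 0 0 0;0 0 0 0 0;0 0 0 0 0;0 0 0 0 0;0 0 0 0 0")

```text
t: 34.2
ee_pos: [691.8, 79.3, 117.1]
orientation: [-3.14, 0.092, -0.0]
ft_force: [-0.4, 0.1, 0.7]
width: 34.1
```

>>> play_rows(increments="0 -0.003 0 -0.0007 0;0 -0.003 0 -0.0008 0;0 -0.003 0 -0.0008 0;0 -0.002 0 -0.0005 0;0 -0.001 0 -0.0003 0;0 0 0 0 0;0 0 0 0 0")

```text
t: 34.9
ee_pos: [683.1, 79.1, 115.8]
orientation: [-3.14, 0.092, -0.013]
ft_force: [7.8, -1.1, 2.1]
width: 34.1
```

Against the lip (the x force has risen to 8 N and movement has stopped). I'll release, retreat and check.

>>> play_rows(increments="0 0.002 0 0.001 0;0.65 0 0 0 0;0.65 0 0 0 0;0.65 0 0 0 0;0.65 0 0 0.04 0;0.65 0 0 0.05 0;0.65 -0.03 0.01 0.03 0;0.65 -0.045 0.01 0.02 0;0.65 -0.05 0.01 0 0;0.65 -0.05 0 0 0;0.65 -0.05 0 0 0;0.65 -0.04 0 0 0;0.65 0 0 0 0;0.65 0 0 0 0;0.65 0 0 0 0")

```text
t: 36.4
ee_pos: [419.2, 109.1, 255.2]
orientation: [-3.14, 0.092, -0.002]
ft_force: [0.5, -0.9, -0.3]
width: 56.9
```

```bash
python3 - <<'E'
from h import *
o=ctrl.get_obs();print(o["ee_pos"],o["t"],o["width"])
s=grab("scene"); d=grab("top")
for r in((-170,-60),(-50,50),(60,170)): conefit(d,*r)
conefit(s,60,170); tablelasts(s)
P=cloud(d); h=cv2.cvtColor(d["img"],cv2.COLOR_RGB2HSV).astype(int); Z=P[...,2]
b=np.zeros(Z.shape,bool); b[140:205,325:370]=1; k=b&(h[...,0]>4)&(h[...,0]<25)&(h[...,1]>70)&(Z>100)&(Z<140)
print("brush",cv2.minAreaRect(P[k][:,:2].astype(np.float32)))
a=cv2.resize(s["img"][60:340,110:390],(400,400)); t=cv2.resize(d["img"][100:300,100:400],(400,267))
c=np.zeros((400,800,3),np.uint8); c[:,:400]=a; c[:267,400:]=t; cv2.imwrite("pics/s8.png",c[...,::-1])
E
```

```text
[419.17161369 109.13517205 255.22809353] 36.4 56.938103204057576
n 594 ext x [  4.9   8.4 142.1 150.5] low x [  4.9   5.4 119.8 150.5] zmin 11.4
cone 161 [ 113.5 -110. ] [31.6 53.5] 86.8 z 82.2 tilt [ 0.   -0.03]
n 564 ext x [  5.    8.1 142.2 150.8] low x [ 5.   5.5 50.9 54.5] zmin 10.6
cone 168 [112.6   0.4] [53.  33.5] 0.4 z 82.4 tilt [ 0.008 -0.018]
n 584 ext x [  6.3   8.6 142.1 149.7] low x [ 6.3  6.7 50.8 53.8] zmin 13.0
cone 162 [112.8 109.8] [53.8 33.3] 5.4 z 82.2 tilt [ 0.002 -0.011]
n 771 ext x [ 13.5  19.5 150.  151.6] low x [ 13.5  16.4 151.  151.6] zmin 2.0
cone 110 [117.4 103.1] [52.2 31.3] 0.4 z 81.3 tilt [-0.02   0.069]
brush ((637.89404296875, -278.5061340332031), (24.804716110229492, 39.81959915161133), 86.3252944946289)
```

View pics/s8.png

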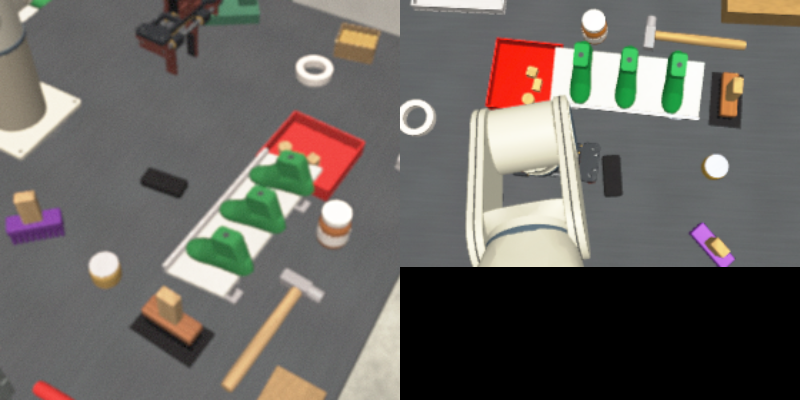

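The picture shows all three lasts on the deck with their toes at the lip (top view, deck at about (630,80)). The three offcuts are in the bin at about (532,85), and the brush is upright on its mat at (730,97). Nothing else on the bench looks moved. I'm handing in.

```bash
python3 -c "
from workcell import ctrl
print(ctrl.close_job())"
```

```text
the job is handed in; nothing more can be done
None
```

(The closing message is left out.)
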